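# Sort inspected sample fronts into the pass and reject racks

## Task

Two painted sample fronts for the kitchen units have been inspected: slide the one with the green tag into the slot of the green-covered rack and the one with the red tag into that of the red-covered rack, flat and tag up. Push each one in until you feel the hidden sprung end stop give by a few millimetres, but do not ram the stop to the end of its travel, and leave it there. Leave the mug, soap bottle and screwdriver alone.

Things in the scene. Friction and masses are not known exactly. Their poses are not given: they have to be found in the camera images.
- front_pass: passed sample front: sage-green painted MDF panel 140 x 65 x 18 mm (x, y, z), 0.1 to 0.23 kg, lying flat on the worktop, with a green 44 x 28 mm tag on a white label in the middle of its upper face, the only difference between the two. Origin: centre of its underside; x along its length, z up. Its ends are alike: either may go in first
- front_reject: rejected sample front: sage-green painted MDF panel 140 x 65 x 18 mm (x, y, z), 0.1 to 0.23 kg, lying flat on the worktop, with a red 44 x 28 mm tag on a white label in the middle of its upper face, the only difference between the two. Origin: centre of its underside; x along its length, z up. Its ends are alike: either may go in first
- rack_pass: pass rack, fixed: plywood slot under a green cover, open towards the robot. Origin: on the worktop below the middle of the mouth (cover's front edge); x points level into the slot, z up. Floor 92 mm wide, its top at z = 10 mm, x = -110 (open apron before the mouth, no sides) to 180 mm. Slot on it: 68.5 mm wide, 21 mm high, x = 0 to 180 mm; cover's top at z = 37 mm
- rack_reject: reject rack, fixed: plywood slot under a red cover, open towards the robot. Origin: on the worktop below the middle of the mouth (cover's front edge); x points level into the slot, z up. Floor 92 mm wide, its top at z = 10 mm, x = -110 (open apron before the mouth, no sides) to 180 mm. Slot on it: 68.5 mm wide, 21 mm high, x = 0 to 180 mm; cover's top at z = 37 mm
- mouth_pass (a point): middle of the green rack's mouth, on the slot's floor; axes as the rack's. Side walls 12 mm thick. Two slanted cheeks, as high as the slot, stand before the mouth: from x = -13 mm, where they are about 84 mm apart inside, they narrow to the slot. A front that is home still sticks out 1 to 39 mm here, so closed fingers can push it from behind
- mouth_reject (a point): middle of the red rack's mouth, on the slot's floor; axes as the rack's. Side walls 12 mm thick. Two slanted cheeks, as high as the slot, stand before the mouth: from x = -13 mm, where they are about 84 mm apart inside, they narrow to the slot. A front that is home still sticks out 1 to 39 mm here, so closed fingers can push it from behind
- stop_pass (a joint): travel (m) of the sprung rubber stop in the green rack: 0 at rest, grows as a front pushes it along the rack's x, at most 20 mm. At rest its face is 100 to 124 mm behind the mouth, unseen, new each time: find it by touch. It gives from 3 N, +0.5 N per mm, and stays in up to 6 mm when let go. The front slides with 0.5 to 2 N, more if pressed down. Leave it 1.5 to 15 mm in; over 15 is ramming
- stop_reject (a joint): travel (m) of the sprung rubber stop in the red rack: 0 at rest, grows as a front pushes it along the rack's x, at most 20 mm. At rest its face is 100 to 124 mm behind the mouth, unseen, new each time: find it by touch. It gives from 3 N, +0.5 N per mm, and stays in up to 6 mm when let go. The front slides with 0.5 to 2 N, more if pressed down. Leave it 1.5 to 15 mm in; over 15 is ramming
- mug: blue mug, 80 mm across and 95 mm high, standing; leave it. Origin: centre of its underside
- soap: green soap bottle, 60 mm across and 160 mm high, standing; leave it. Origin: centre of its underside
- screwdriver: orange-handled screwdriver, 200 mm long, lying on the worktop beyond the racks; leave it. x along it, handle to -x
Not all that is in view belongs to the job. What is shaped like the front_reject but pink is not meant.

How it is judged (in metres and radians):
At the end, for the whole second after the job is handed in: The green-tagged front lies in the green rack's slot and the red-tagged front in the red rack's slot, each tag up, flat within 0.08 rad, in line with its slot within 0.06 rad and 4 mm, its middle 25 to 75 mm behind the mouth, with the end stop left pushed in between 1.5 and 15 mm; both at rest (x of front_pass in the frame of rack_pass between 0.025 and 0.075 m and y of front_pass in the frame of rack_pass between -0.004 and 0.004 m and z of front_pass in the frame of rack_pass between 0.005 and 0.014 m and angle between each of front_pass, front_reject's own z axis and vertical below 0.08 rad and angle between the x axis of front_pass and the x axis of rack_pass, either way round below 0.06 rad and value of joint stop_pass between 0.0015 and 0.015 m and linear speed of each of front_pass, front_reject below 0.01 m/s and angular speed of each of front_pass, front_reject below 0.1 rad/s and x of front_reject in the frame of rack_reject between 0.025 and 0.075 m and y of front_reject in the frame of rack_reject between -0.004 and 0.004 m and z of front_reject in the frame of rack_reject between 0.005 and 0.014 m and angle between the x axis of front_reject and the x axis of rack_reject, either way round below 0.06 rad and value of joint stop_reject between 0.0015 and 0.015 m); the robot touches nothing.
It fails at once if the end stop of the pass rack is rammed back more than 15 mm (value of joint stop_pass above 0.015 m).
It fails at once if the end stop of the reject rack is rammed back more than 15 mm (value of joint stop_reject above 0.015 m).
It fails at once if the mug, soap bottle or screwdriver is moved more than 25 mm (distance of any of mug, soap, screwdriver from where it was at the start of the episode above 0.025 m).
It also fails if it takes over 72 s, if anything falls off the work surface, if the arm or the gripper's body presses on something with over 40 N, if the wrist force passes 120 N, or if a joint passes its speed limit or range.

## Robot

A 6-joint arm with a two-finger parallel gripper is mounted at the origin on the work surface. World frame = base frame: x ahead of the robot, y to its left, z up, the work surface at z = 0. Lengths are in mm, angles in rad, forces in N, time in s.
With the tool pointing down it reaches from about 325 to 925 mm from the base axis. Payload 3.1 kg.
Tool frame: the origin (TCP) lies at the very end of the fingers, on their centre line; the grasp point (between the pads) lies 19 mm behind it; z points along the fingers, x is the direction in which the jaws open and shut, and the axes are right-handed (so a half turn about z gives the same grasp; the last joint's range is limited). The gripper opens to 85 mm and grips with 20 to 120 N. Pads are 22 mm wide; open, the fingers measure 114 mm over their backs; the gripper's body (76 mm by 85 mm) begins 54 mm behind the grasp point. The pads swing forward as they close: fully open they stand 13 mm farther back than shut.
Start: joints at [1.209, 0.217, 1.613, -0, 1.311, -0.112], TCP at [154.487, 605.618, 231.3] pointing down, gripper open.
Joint ranges: [-2.75, 2.75], [-0.78, 2.1], [0.31, 2.55], [-1.13, 4.27], [0.13, 2.63], [-2.58, 2.58]. Speed limits (rad/s): [2.79, 2.79, 3.14, 3.14, 3.14, 3.14].

## Interface

Orientations are given as a 3x3 rotation matrix whose columns are the frame's x, y, z axes.
In Python, from bench import sensors, camera, bot gives the robot as it stands.
- The arm moves only by the shell command python3 -m handwheel 'ROWS'. ROWS is JSON, one flat list of numbers, 7 for each row, row after row: the turn, a rotation vector about the world's x, y, z in degrees, then the shift along the world's x, y, z in m, then the opening in per cent of the stroke, from 0 (shut) to 100 (fully open). In form: [rx, ry, rz, x, y, z, jaw, rx, ry, rz, x, y, z, jaw, ...]. A call has 1 to 10 rows; each row is the pose to reach, as a shift and turn from the pose commanded when the call began; what a row does not reach only later rows make up. A row lasts 1/10 s, in which the tool goes at most 50 mm and 8.59 degrees, less where a joint would pass 70% of its speed; a pose out of reach is approached as far as the arm can. A call with a gripper value outside its range is refused whole. The fingers move at their own pace and stop on an object; the grip force is fixed at half the most. Time passes only in rows, so rows that repeat a pose let the fingers close. It gives the time, the measured TCP pose, the force and the opening at its end, in the units of the state.
- sensors.sense(): the state, without advancing time (a new reading comes with each control period).
- camera(name): name is "side" or "top" or "wrist"; returns a dict with "img" (400x640x3 uint8, red, green, blue), "fx", "fy", "cx", "cy" (pixels), "D" ([k1, k2, p1, p2, k3] as OpenCV has them; the pictures are not rectified), "R" (3x3) and "t" (3): a world point X has camera coordinates R X + t; the wrist camera has in their place "mount" (4x4, takes a point from camera to tool coordinates, whose origin is the TCP and whose axes are the tool frame's). Camera axes: x right, y down, z forward; pixel columns grow to the right and rows downward; lengths in mm; the calibration is good to about 2 mm. A picture is of the moment at which its call begins: read the wrist's pose just before it. There is no depth.
- bot.finish_job(): hands the job in, once; it reports no verdict.
The state is a dict: "clock": time; "joint_positions": joint angles; "dq": joint speeds; "joint_efforts": joint torques, N m; "tool_pos": TCP position; "eef_rot": TCP orientation; "contact_force": force on the tool from outside, world axes, zero at the start; "ft_torque": the same for the moment, N m; "opening": finger opening in mm.
Only numpy, scipy, OpenCV 4.12 (cv2) and the standard library are available. Lean on these libraries where they do the work, as an engineer would, in place of code of your own. Each camera call takes 0.05 s, during which the arm holds its last target. There are 200 camera calls.

## Working session

There is one attempt and no reset: what is moved stays moved. The work goes in short steps, Python scripts to look and compute and a shell command to move; the robot and the scene stay as the last step left them, time stands still between calls to the robot, and variables do not carry over. Pictures are saved under pics/ and viewed, about 8 in all and at most 12, crops included, and the job is handed in when it is done.

```bash
ls; mkdir -p pics; python3 - <<'E'
from bench import sensors,camera
import cv2
s=sensors.sense();print(s)
for n in("top","side"):
    c=camera(n);cv2.imwrite(f"pics/{n}0.png",c["img"][:,:,::-1]);print(n,{k:v for k,v in c.items() if k!="img"})
E
```

```text
pics
{'clock': 0.0, 'joint_positions': array([ 1.20880864e+00,  2.17779848e-01,  1.61491316e+00,  5.93637921e-06,
        1.31128687e+00, -1.12169426e-01]), 'dq': array([-5.57711382e-07,  4.13755708e-04, -4.29990019e-04, -1.08677159e-03,
       -9.62070140e-04, -5.01855332e-04]), 'joint_efforts': array([-1.19713157e-03, -3.96855497e+01, -3.03852010e+01, -2.55329551e-04,
        9.86870175e-03,  7.41828529e-06]), 'tool_pos': array([154.18941257, 604.852957  , 229.96328227]), 'eef_rot': array([[ 2.47228338e-01,  9.68956875e-01, -8.50760645e-04],
       [ 9.68954346e-01, -2.47229651e-01, -2.23048262e-03],
       [-2.37157473e-03, -2.72909712e-04, -9.99997151e-01]]), 'contact_force': array([-0.16842656,  0.37654557, -0.43139176]), 'ft_torque': array([ 0.03703811, -0.03456407, -0.03102006]), 'opening': 85.20297944828903}
top {'fx': 515.6924911689389, 'fy': 515.6924911689389, 'cx': 319.2272303788052, 'cy': 209.14354613441353, 'D': array([-0.14588779,  0.        ,  0.        ,  0.        ,  0.        ]), 'R': array([[-0.01308302, -0.99977502, -0.01669548],
       [-0.99266383,  0.01499343, -0.11997383],
       [ 0.12019717,  0.01500338, -0.99263666]]), 't': array([ 105.64180949,  632.60449877, 1674.88878662])}
side {'fx': 442.50403490594687, 'fy': 442.50403490594687, 'cx': 317.72592573743793, 'cy': 195.00209450770132, 'D': array([-0.10138737,  0.        ,  0.        ,  0.        ,  0.        ]), 'R': array([[ 0.98660299, -0.16277852, -0.01084873],
       [-0.09541458, -0.5218118 , -0.84770779],
       [ 0.13232762,  0.83738617, -0.53035253]]), 't': array([-592.1526743 ,  147.9914461 , 1213.00186089])}
```

View pics/top0.png

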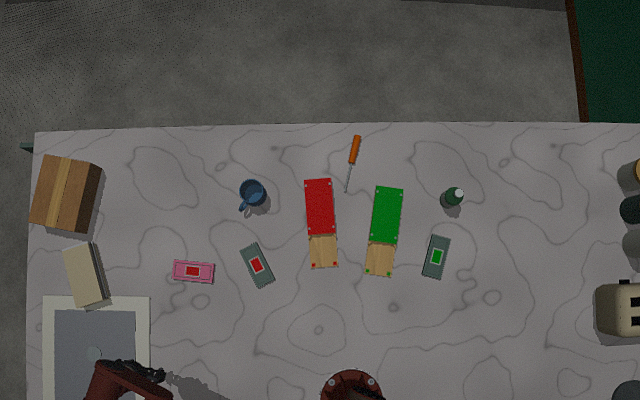

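View pics/side0.png

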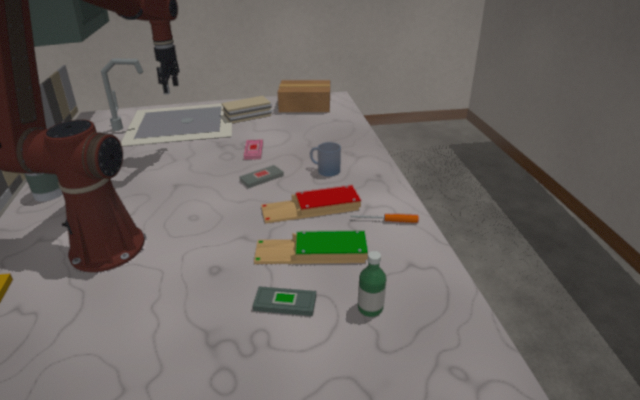

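Top view: candidates are a pink panel with a red tag at (194,271), which is excluded because of its colour, a sage panel with a red tag at (257,265), and a sage panel with a green tag at (436,257). The red rack is at (320,225), the green rack at (384,232), the mug at (252,193), the soap at (452,197) and the screwdriver at (352,165). I'll confirm in a crop and measure.

```bash
cat > h.py <<'E'
import numpy as np,cv2
from bench import sensors,camera
def K(c): return np.array([[c["fx"],0,c["cx"]],[0,c["fy"],c["cy"]],[0,0,1.]])
def pose(c,s=None):
    if "R" in c: return c["R"],np.array(c["t"],float)
    T=np.eye(4);T[:3,:3]=s["eef_rot"];T[:3,3]=s["tool_pos"]
    M=np.linalg.inv(T@np.array(c["mount"]));return M[:3,:3],M[:3,3]
def proj(P,c,s=None):
    R,t=pose(c,s);return cv2.projectPoints(np.float64(P).reshape(-1,1,3),cv2.Rodrigues(np.array(R))[0],t,K(c),c["D"])[0].reshape(-1,2)
def ortho(c,z,x0,x1,y0,y1,sc=2,s=None):
    "top-down map of plane z: image up=+x, left=+y, sc px/mm; col=(y1-y)*sc,row=(x1-x)*sc"
    h,w=int((x1-x0)*sc),int((y1-y0)*sc)
    r,q=np.mgrid[0:h,0:w];P=np.stack([x1-r/sc,y1-q/sc,0*r+z],-1)
    m=proj(P,c,s).reshape(h,w,2).astype(np.float32)
    return cv2.remap(c["img"][:,:,::-1],m[...,0],m[...,1],cv2.INTER_CUBIC)
def rect(mask,x1,y1,sc):
    "largest blob: centre x,y, size, angle deg of long axis from +x"
    n,l,st,_=cv2.connectedComponentsWithStats(mask.astype(np.uint8));k=1+np.argmax(st[1:,4])
    pts=np.argwhere(l==k).astype(np.float32);W=np.c_[x1-pts[:,0]/sc,y1-pts[:,1]/sc].astype(np.float32)
    (cx,cy),(a,b),g=cv2.minAreaRect(W)
    if b>a:a,b,g=b,a,g+90
    return np.round([cx,cy,a,b,(g+90)%180-90],1),np.round(W.mean(0),1)
E
python3 - <<'E'
from h import *
c=camera("top")
def cols(o):
    b,g,r=[o[...,i].astype(int) for i in range(3)];return b,g,r
for z in(18,37):
    o=ortho(c,z,300,700,-350,350,2)
    b,g,r=cols(o)
    R=(r>110)&(r>2*g)&(r>2*b);G=(g>80)&(g>2*r)&(g>2*b)
    for nm,m in(("R",R),("G",G)):
        n,l,st,ce=cv2.connectedComponentsWithStats(m.astype(np.uint8))
        for k in range(1,n):
            if st[k,4]>250: print(z,nm,rect(l==k,700,350,2))
cv2.imwrite("pics/o18.png",cv2.resize(ortho(c,18,330,560,-330,330,1.2),None,fx=1,fy=1))
E
```

```text
18 R (array([628.7,  96.1, 149. ,  93.6,   3.8]), array([628.1,  96.4], dtype=float32))
18 R (array([454.1, 310.2,  43.6,  28. ,  26.6]), array([453.7, 309.9], dtype=float32))
18 R (array([455.5,  48.5,  12. ,  11. , -90. ]), array([455.5,  48.7], dtype=float32))
18 R (array([450.8, 119.9,  12. ,  11.9,   5.7]), array([451.1, 120.1], dtype=float32))
18 G (array([ 615.4, -127.4,  185.7,   93.4,   -9.2]), array([ 612.1, -127.4], dtype=float32))
18 G (array([ 472.8, -292.2,   42.6,   27.4,  -18. ]), array([ 472.7, -292.4], dtype=float32))
18 G (array([429.4, -59. ,  10.1,   9.1,  77.5]), array([429.6, -58.8], dtype=float32))
18 G (array([ 418.4, -129.4,    9.8,    9.6,  -18.4]), array([ 418.1, -129.3], dtype=float32))
37 R (array([628. ,  95.8, 150.5,  92.6,   3.9]), array([627.4,  96.2], dtype=float32))
37 R (array([453.7, 307.5,  43.2,  27.5,  26.6]), array([453.4, 307.3], dtype=float32))
37 R (array([455.5,  48.8,  11.5,  11. , -90. ]), array([455.3,  48.9], dtype=float32))
37 R (array([450.8, 119.5,  12.5,  11. ,   0. ]), array([450.9, 119.5], dtype=float32))
37 G (array([ 614.3, -125.3,  185.1,   92.6,   -9.1]), array([ 611.6, -125.4], dtype=float32))
37 G (array([ 472.3, -288.3,   42.1,   27.2,  -17.6]), array([ 472.2, -288.3], dtype=float32))
37 G (array([429.8, -57.5,  10. ,   8.5, -90. ]), array([429.6, -57.4], dtype=float32))
37 G (array([ 418.5, -127.1,    9.8,    9.6,  -18.4]), array([ 418.2, -127. ], dtype=float32))
```

View pics/o18.png

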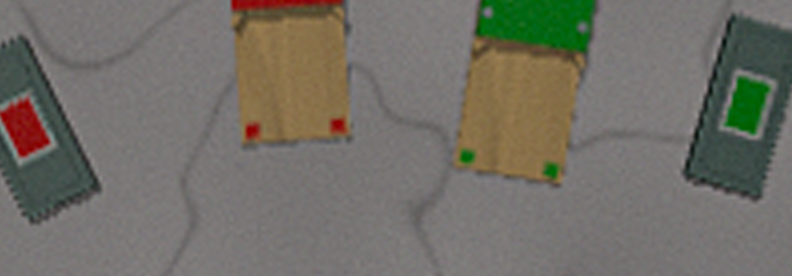

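Confirmed in the crop: the sage front with the red tag is at crop (25,127), and the one with the green tag is at (747,104). I'm moving over the red front for a wrist look.

```bash
python3 -m handwheel '[0,0,41,0.27,-0.30,0,100, 0,0,41,0.27,-0.30,0,100,0,0,41,0.27,-0.30,0,100,0,0,41,0.27,-0.30,0,100,0,0,41,0.27,-0.30,0,100,0,0,41,0.27,-0.30,0,100,0,0,41,0.27,-0.30,0,100,0,0,41,0.27,-0.30,0,100,0,0,41,0.27,-0.30,0,100,0,0,41,0.27,-0.30,0,100]'
python3 - <<'E'
from h import *
s=sensors.sense();c=camera("wrist");cv2.imwrite("pics/w1.png",c["img"][:,:,::-1])
print(s["joint_positions"].round(2),s["tool_pos"],c["mount"],c["fx"])
o=ortho(c,18,300,600,150,450,2,s);cv2.imwrite("pics/w1o.png",o)
E
```

```text
clock: 1.15
tool_pos: [426.1, 303.4, 231.0]
eef_rot: [[-0.445, 0.896, 0.0], [0.896, 0.445, -0.001], [-0.001, -0.0, -1.0]]
contact_force: [-0.3, -0.3, -0.2]
opening: 85.6
[ 0.48 -0.    1.85 -0.    1.29 -1.55] [426.08030961 303.39932723 231.04676575] [[ 9.99999726e-01 -2.06122138e-04  7.11047372e-04 -7.10695083e-02]
 [ 1.52303127e-05  9.65983224e-01  2.58604738e-01 -6.52697856e+01]
 [-7.40163994e-04 -2.58604656e-01  9.65982963e-01 -1.43361420e+02]
 [ 0.00000000e+00  0.00000000e+00  0.00000000e+00  1.00000000e+00]] 322.0318919761747
```

View pics/w1.png

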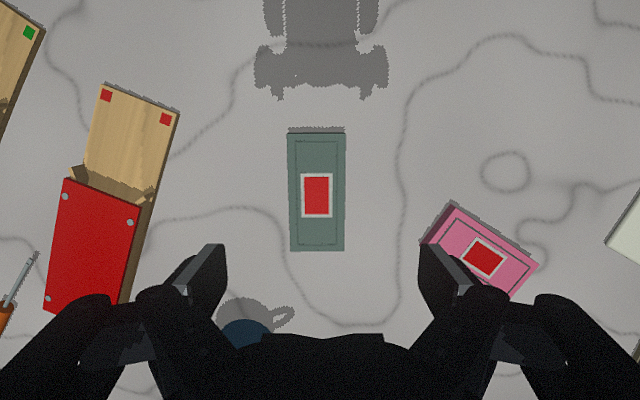

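Wrist view: the red-tagged front is at (316,195) with its rear edge at row 130. The red rack's cover front edge runs from (66,178) to (142,207), with apron squares at (106,95) and (166,119).

```bash
cat >> h.py <<'E'
def blobs(c,s,z,col,x0,x1,y0,y1,mn=200,sc=3):
    o=ortho(c,z,x0,x1,y0,y1,sc,s).astype(int);b,g,r=o[...,0],o[...,1],o[...,2]
    m=((r>110)&(r>2*g)&(r>2*b)) if col=="R" else ((g>80)&(g>2*r)&(g>2*b)) if col=="G" else ((g>r+8)&(abs(g-b)<25)&(g<140))
    n,l,st,_=cv2.connectedComponentsWithStats(m.astype(np.uint8))
    for k in range(1,n):
        if st[k,4]>mn: print(z,col,*rect(l==k,x1,y1,sc))
E
python3 - <<'E'
from h import *
s=sensors.sense();c=camera("wrist")
blobs(c,s,18,"R",350,560,200,400)
blobs(c,s,18,"S",350,560,200,400,3000)
blobs(c,s,10,"R",400,500,0,150)
blobs(c,s,37,"R",480,800,0,200,4000)
E
```

```text
18 R [454.9 310.3  43.5  27.7  26.6] [455.  310.3]
18 S [454.2 310.  140.4  64.9  26.6] [454.1 309.9]
10 R [457.7  48.2  12.3  12.  -85.9] [457.6  48.2]
10 R [453.  120.1  12.1  11.9   4.6] [452.9 120.2]
37 R [647.8  97.5 186.8  92.6   3.8] [633.5  92.8]
```

```bash
python3 -m handwheel '[0,0,0.2,-0.007,-0.011,-0.05,100,0,0,0.2,-0.007,-0.011,-0.1,100,0,0,0.2,-0.007,-0.011,-0.15,100,0,0,0.2,-0.007,-0.011,-0.19,100,0,0,0.2,-0.007,-0.011,-0.205,100,0,0,0.2,-0.007,-0.011,-0.205,100,0,0,0.2,-0.007,-0.011,-0.205,100]'; python3 - <<'E'
from h import *
s=sensors.sense();c=camera("wrist");cv2.imwrite("pics/w2.png",c["img"][:,:,::-1]);print(s["tool_pos"],s["contact_force"])
E
```

```text
clock: 1.95
tool_pos: [417.0, 295.8, 26.6]
eef_rot: [[-0.454, 0.891, -0.0], [0.891, 0.454, 0.0], [0.0, 0.0, -1.0]]
contact_force: [0.4, 0.3, -0.0]
opening: 85.4
[417.02072695 295.75815453  26.56844154] [ 0.35135131  0.30956287 -0.00393085]
```

View pics/w2.png

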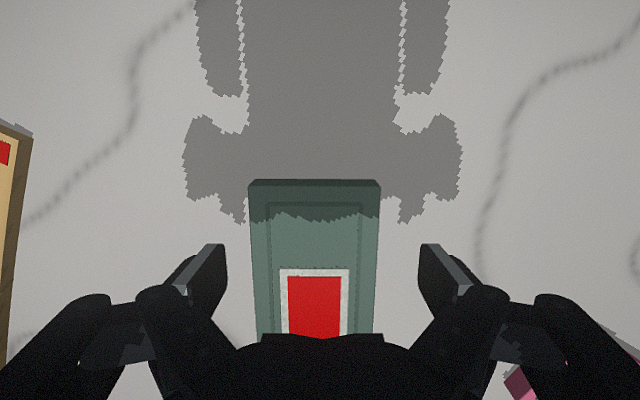

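```bash
python3 -m handwheel '[0,0,0.5,0.002,-0.0035,-0.01,100,0,0,0.5,0.002,-0.0035,-0.024,100,0,0,0.5,0.002,-0.0035,-0.024,100,0,0,0.5,0.002,-0.0035,-0.024,60,0,0,0.5,0.002,-0.0035,-0.024,60,0,0,0.5,0.002,-0.0035,-0.024,60,0,0,0.5,0.002,-0.0035,-0.024,60,0,0,0.5,0.002,-0.0035,-0.024,60]'
```

```text
clock: 2.8
tool_pos: [420.0, 291.3, 2.8]
eef_rot: [[-0.46, 0.888, 0.001], [0.888, 0.46, 0.0], [-0.0, 0.001, -1.0]]
contact_force: [0.5, 0.2, 2.0]
opening: 62.9
```

```bash
python3 -m handwheel '[0,0,0,0,0,0,30,0,0,0,0,0,0,30,0,0,0,0,0,0,30,0,0,0,0,0,0.03,30,0,0,0,0,0,0.06,30,0,0,0,0,0,0.06,30,0,0,0,0,0,0.06,30]'; python3 - <<'E'
from h import *
s=sensors.sense();c=camera("wrist");cv2.imwrite("pics/w3.png",c["img"][:,:,::-1])
E
```

```text
clock: 3.5
tool_pos: [419.0, 290.9, 61.9]
eef_rot: [[-0.46, 0.888, -0.0], [0.888, 0.46, -0.0], [-0.0, -0.0, -1.0]]
contact_force: [-0.3, -1.1, -2.8]
opening: 63.2
```

View pics/w3.png

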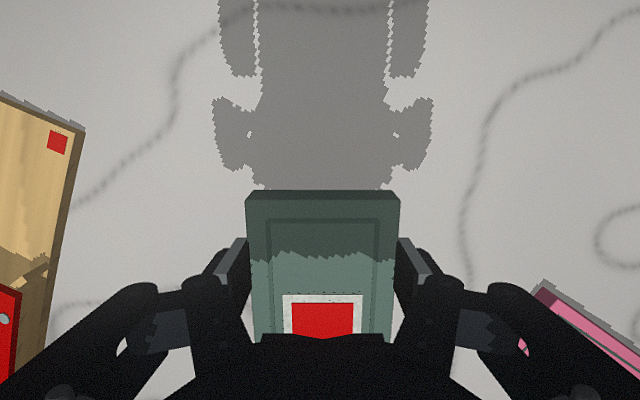

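The front is held level. I'm carrying it to a point in front of the red rack's mouth.

```bash
python3 -m handwheel '[0,0,-23.6,0.007,-0.2085,0,30,0,0,-23.6,0.007,-0.2085,0,30,0,0,-23.6,0.007,-0.2085,0,30,0,0,-23.6,0.007,-0.2085,0,30,0,0,-23.6,0.007,-0.2085,0,30,0,0,-23.6,0.007,-0.2085,0,30,0,0,-23.6,0.007,-0.2085,-0.02,30,0,0,-23.6,0.007,-0.2085,-0.03,30,0,0,-23.6,0.007,-0.2085,-0.03,30]'; python3 - <<'E'
from h import *
s=sensors.sense();c=camera("wrist");cv2.imwrite("pics/w4.png",c["img"][:,:,::-1]);print(s["tool_pos"],s["eef_rot"].round(4),s["contact_force"])
blobs(c,s,10,"R",400,500,0,150,100)
blobs(c,s,37,"R",500,800,0,200,1000)
u=np.array([.9978,.0663]);print((s["tool_pos"][:2]-[554.8,91])@np.c_[u,[-u[1],u[0]]])
E
```

```text
clock: 4.45
tool_pos: [423.6, 83.8, 29.9]
eef_rot: [[-0.068, 0.998, -0.006], [0.998, 0.068, 0.0], [0.001, -0.006, -1.0]]
contact_force: [-0.8, 0.1, -2.1]
opening: 63.0
[423.60903039  83.79471535  29.9197729 ] [[-6.790e-02  9.977e-01 -6.300e-03]
 [ 9.977e-01  6.790e-02  2.000e-04]
 [ 6.000e-04 -6.300e-03 -1.000e+00]] [-0.81945969  0.14730011 -2.12864461]
10 R [477.9  87.5  36.   24.9 -86.3] [477.1  87.4]
[-131.38005985    1.50852827]
```

View pics/w4.png

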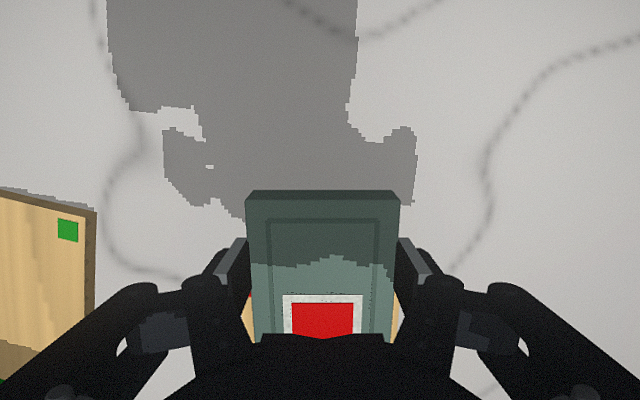

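```bash
python3 -m handwheel '[0,0,0,0,-0.0015,-0.008,30,0,0,0,0,-0.0015,-0.0155,30,0,0,0,0,-0.0015,-0.0155,30,0,0,0,0.010,-0.0008,-0.0155,30,0,0,0,0.020,-0.0002,-0.0155,30,0,0,0,0.030,0.0005,-0.0155,30,0,0,0,0.04,0.0012,-0.0155,30,0,0,0,0.04,0.0012,-0.0155,30]'; python3 - <<'E'
from h import *
s=sensors.sense();c=camera("side");cv2.imwrite("pics/s1.png",c["img"][:,:,::-1]);print(s["eef_rot"].round(4))
u=np.array([.9978,.0663]);print((s["tool_pos"][:2]-[554.8,91])@np.c_[u,[-u[1],u[0]]])
E
```

```text
clock: 5.3
tool_pos: [468.8, 84.0, 17.2]
eef_rot: [[-0.066, 0.998, 0.002], [0.998, 0.066, 0.0], [0.0, 0.002, -1.0]]
contact_force: [2.2, 1.6, -5.5]
opening: 62.9
[[-6.610e-02  9.978e-01  2.400e-03]
 [ 9.978e-01  6.610e-02  5.000e-04]
 [ 3.000e-04  2.400e-03 -1.000e+00]]
[-86.31422374  -1.27194014]
```

```bash
python3 -m handwheel '[0,0,0,-0.003,0.001,-0.003,30,0,0,0,0,0.001,-0.003,30,0,0,0,0.010,0.0017,-0.003,30,0,0,0,0.020,0.0024,-0.003,30,0,0,0,0.020,0.0024,-0.003,30]'; python3 - <<'E'
from h import *
s=sensors.sense();u=np.array([.9978,.0663]);print((s["tool_pos"][:2]-[554.8,91])@np.c_[u,[-u[1],u[0]]],s["tool_pos"])
E
```

```text
clock: 5.85
tool_pos: [489.7, 86.2, 14.9]
eef_rot: [[-0.066, 0.998, 0.004], [0.998, 0.066, 0.0], [-0.0, 0.004, -1.0]]
contact_force: [0.6, 0.8, -1.1]
opening: 63.2
[-65.28243602  -0.45393514] [489.69131575  86.21884054  14.89042423]
```

```bash
python3 -m handwheel '[0,0,0,0.010,0.0009,-0.001,30,0,0,0,0.020,0.0015,-0.001,30,0,0,0,0.029,0.0021,-0.001,30,0,0,0,0.029,0.0021,-0.001,30,0,0,0,0.029,0.0021,-0.001,30]'; python3 - <<'E'
from h import *
s=sensors.sense();u=np.array([.9978,.0663]);print((s["tool_pos"][:2]-[554.8,91])@np.c_[u,[-u[1],u[0]]],s["tool_pos"])
E
```

```text
clock: 6.35
tool_pos: [516.0, 88.3, 12.8]
eef_rot: [[-0.066, 0.998, 0.001], [0.998, 0.066, 0.0], [-0.0, 0.001, -1.0]]
contact_force: [1.5, -0.6, -0.7]
opening: 63.3
[-38.84980562  -0.07466559] [516.04063482  88.34975796  12.79965036]
```

```bash
python3 -m handwheel '[0,0,0,0,0,0,100,0,0,0,0,0,0,100,0,0,0,0,0,0,100,0,0,0,0,0,0,100,0,0,0,0,0,0.045,100,0,0,0,-0.04,-0.0027,0.045,0,0,0,0,-0.068,-0.0045,0.045,0,0,0,0,-0.068,-0.0045,0.045,0,0,0,0,-0.068,-0.0045,0.045,0,0,0,0,-0.068,-0.0045,0.045,0]'; python3 - <<'E'
from h import *
s=sensors.sense();c=camera("wrist");cv2.imwrite("pics/w5.png",c["img"][:,:,::-1]);
u=np.array([.9978,.0663]);print((s["tool_pos"][:2]-[554.8,91])@np.c_[u,[-u[1],u[0]]],s["tool_pos"])
E
```

```text
clock: 7.35
tool_pos: [449.0, 83.8, 58.4]
eef_rot: [[-0.066, 0.998, 0.002], [0.998, 0.066, 0.0], [-0.0, 0.002, -1.0]]
contact_force: [0.1, -0.6, 0.2]
opening: 12.5
[-106.01596301   -0.15130775] [449.02735988  83.82017058  58.40341496]
```

View pics/w5.png

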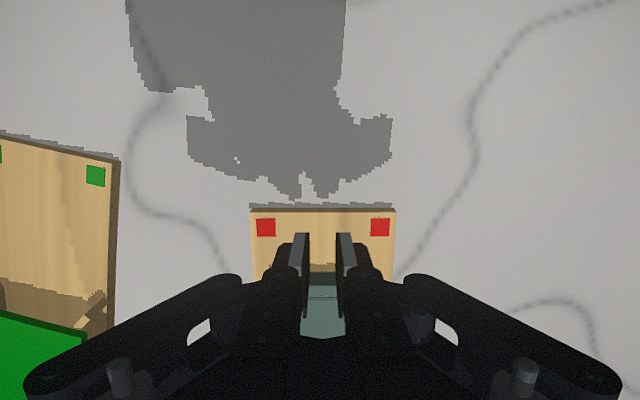

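```bash
cat > r.py <<'E'
from h import *
import sys
def r(m,u):
    s=sensors.sense();u=np.array(u);p=(s["tool_pos"][:2]-m)@np.c_[u,[-u[1],u[0]]];f=s["contact_force"][:2]@u
    print("rack TCP",p.round(2),"z",s["tool_pos"][2].round(1),"push N",-f.round(2),"Fz",s["contact_force"][2].round(1))
if sys.argv[1]=="R": r([554.8,91],[.9978,.0663])
else: r([float(sys.argv[2]),float(sys.argv[3])],[np.cos(np.radians(float(sys.argv[4]))),np.sin(np.radians(float(sys.argv[4])))])
E
python3 -m handwheel '[0,0,0,0,0,-0.02,0,0,0,0,0,0,-0.04,0,0,0,0,0,0,-0.041,0,0,0,0,0,0,-0.041,0,0,0,0,0.01,0.0007,-0.041,0,0,0,0,0.018,0.0012,-0.041,0,0,0,0,0.026,0.0017,-0.041,0,0,0,0,0.034,0.0023,-0.041,0,0,0,0,0.034,0.0023,-0.041,0]';python3 r.py R
python3 -m handwheel '[0,0,0,0.007,0.0005,0,0,0,0,0,0.014,0.0009,0,0,0,0,0,0.014,0.0009,0,0,0,0,0,0.014,0.0009,0,0]';python3 r.py R
```

```text
clock: 8.3
tool_pos: [483.5, 86.2, 17.4]
eef_rot: [[-0.066, 0.998, 0.002], [0.998, 0.066, 0.0], [-0.0, 0.002, -1.0]]
contact_force: [0.5, 0.5, -0.9]
opening: 0.0
rack TCP [-71.42  -0.09] z 17.4 push N -0.56 Fz -0.9
clock: 8.7
tool_pos: [496.0, 87.0, 16.9]
eef_rot: [[-0.066, 0.998, 0.001], [0.998, 0.066, 0.0], [-0.0, 0.001, -1.0]]
contact_force: [-0.0, -0.2, 0.8]
opening: -0.2
rack TCP [-58.91  -0.06] z 16.9 push N 0.04 Fz 0.8
```

```bash
m(){ python3 r.py R; }
python3 -m handwheel '[0,0,0,0.004,0.0003,0,0,0,0,0,0.004,0.0003,0,0]'>/dev/null;m
python3 -m handwheel '[0,0,0,0.004,0.0003,0,0,0,0,0,0.004,0.0003,0,0]'>/dev/null;m
python3 -m handwheel '[0,0,0,0.003,0.0002,0,0,0,0,0,0.003,0.0002,0,0]'>/dev/null;m
```

```text
rack TCP [-5.516e+01 -2.000e-02] z 16.8 push N 0.1 Fz 0.5
rack TCP [-5.09e+01  1.00e-02] z 16.9 push N 0.11 Fz -0.1
rack TCP [-4.792e+01  1.000e-02] z 16.9 push N 0.36 Fz 0.6
```

```bash
python3 - <<'E'
from h import *
c=camera("top");o=ortho(c,28,420,580,20,160,4)
s=sensors.sense();w=camera("wrist")
cv2.imwrite("pics/mix.png",np.hstack([cv2.resize(o,(400,457)),w["img"][:,120:520,::-1].copy() if 0 else cv2.resize(w["img"][:,120:520,::-1],(400,457))]))
E
```

```text
(no output)
```

View pics/mix.png

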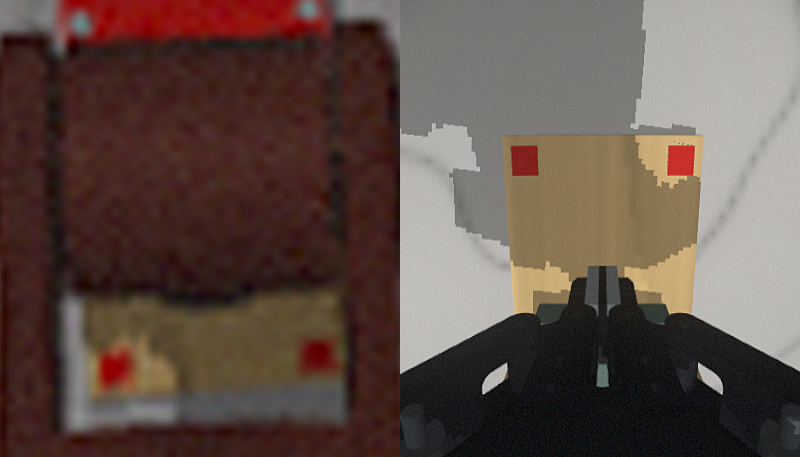

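Wrist half: the panel's rear edge is visible on both sides of the closed fingers, at about full-image row 268 (columns 265 and 385). I'm computing how far it is from the finger face.

```bash
cat >> h.py <<'E'
def ray(px,z,c,s=None):
    R,t=pose(c,s);n=cv2.undistortPoints(np.float64(px).reshape(-1,1,2),K(c),c["D"]).reshape(-1,2)
    d=np.c_[n,np.ones(len(n))]@R;o=-R.T@t;return (o+d*((z-o[2])/d[:,2])[:,None])
E
python3 - <<'E'
from h import *
s=sensors.sense();c=camera("wrist");u=np.array([.9978,.0663])
B=np.c_[u,[-u[1],u[0]]]
for z in(28,): print((ray([[265,268],[385,268]],z,c,s)[:,:2]-[554.8,91])@B)
g=c["img"];print(g[255:285:2,270].tolist());cv2.imwrite("pics/x.png",g)
E
```

```text
[[-44.001195   -25.94927949]
 [-43.94728125  28.63548574]]
[[167, 142, 97], [132, 113, 74], [146, 124, 86], [142, 122, 86], [140, 115, 81], [112, 99, 74], [43, 50, 47], [56, 65, 54], [43, 53, 49], [47, 56, 51], [53, 62, 55], [49, 56, 52], [51, 61, 54], [50, 56, 51], [33, 34, 32]]
```

Accounting for the visible rear face, whose bottom edge is at z=10, the rear sits at about -36 mm. That is right at the fingers, so the panel is moving and the stop hasn't been reached. I'm creeping on.

```bash
m(){ python3 r.py R; }
python3 -m handwheel '[0,0,0,0.002,0.0001,0,0,0,0,0,0.002,0.0001,0,0]'>/dev/null;m
python3 -m handwheel '[0,0,0,0.002,0.0002,0,0,0,0,0,0.002,0.0002,0,0]'>/dev/null;m
python3 -m handwheel '[0,0,0,0.002,0.0001,0,0,0,0,0,0.002,0.0001,0,0]'>/dev/null;m
```

```text
rack TCP [-4.632e+01 -2.000e-02] z 16.8 push N 0.91 Fz 0.2
rack TCP [-44.13   0.07] z 16.8 push N 0.5 Fz -0.3
rack TCP [-4.202e+01  2.000e-02] z 16.8 push N 0.18 Fz -0.6
```

```bash
m(){ python3 r.py R; }
python3 -m handwheel '[0,0,0,0.002,0.0001,0,0,0,0,0,0.002,0.0001,0,0]'>/dev/null;m
python3 -m handwheel '[0,0,0,0.002,0.0001,0,0,0,0,0,0.002,0.0001,0,0]'>/dev/null;m
```

```text
rack TCP [-3.999e+01 -3.000e-02] z 16.8 push N -0.55 Fz -0.4
rack TCP [-39.82  -0.  ] z 16.5 push N 5.39 Fz 4.1
```

```bash
m(){ python3 r.py R; }
python3 -m handwheel '[0,0,0,0.002,0.0001,0,0,0,0,0,0.002,0.0001,0,0]'>/dev/null;m
python3 -m handwheel '[0,0,0,0.002,0.0001,0,0,0,0,0,0.002,0.0001,0,0]'>/dev/null;m
```

```text
rack TCP [-3.857e+01 -3.000e-02] z 16.3 push N 7.21 Fz 4.0
rack TCP [-3.722e+01 -2.000e-02] z 16.1 push N 7.84 Fz 5.1
```

```bash
m(){ python3 r.py R; }
python3 -m handwheel '[0,0,0,0.002,0.0001,0.0005,0,0,0,0,0.002,0.0001,0.0005,0]'>/dev/null;m
python3 -m handwheel '[0,0,0,0.002,0.0001,0,0,0,0,0,0.002,0.0001,0,0]'>/dev/null;m
python3 -m handwheel '[0,0,0,0.001,0.0001,0,0,0,0,0,0.001,0.0001,0,0]'>/dev/null;m
```

```text
rack TCP [-35.34  -0.05] z 16.1 push N 5.91 Fz 2.1
rack TCP [-34.51  -0.05] z 16.1 push N 9.22 Fz 5.6
rack TCP [-34.15  -0.  ] z 16.1 push N 10.02 Fz 7.4
```

```bash
m(){ python3 r.py R; }
python3 -m handwheel '[0,0,0,0.002,0.0001,0.0005,0,0,0,0,0.002,0.0001,0.0005,0]'>/dev/null;m
python3 -m handwheel '[0,0,0,0.001,0.0001,0,0,0,0,0,0.001,0.0001,0,0]'>/dev/null;m
```

```text
rack TCP [-3.184e+01 -3.000e-02] z 16.1 push N 7.38 Fz 3.1
rack TCP [-31.85  -0.04] z 16.1 push N 10.85 Fz 5.4
```

About 8 mm in. I'm backing off, rising and checking with the wrist camera.

```bash
python3 -m handwheel '[0,0,0,-0.02,-0.0013,0,0,0,0,0,-0.04,-0.0026,0.0,0,0,0,0,-0.04,-0.0026,0.05,0,0,0,0,-0.04,-0.0026,0.1,0,0,0,0,-0.04,-0.0026,0.1,0,0,0,0,-0.04,-0.0026,0.1,0]'; python3 - <<'E'
from h import *
s=sensors.sense();c=camera("wrist");o=ortho(c,28,430,600,20,160,4,s);cv2.imwrite("pics/chk.png",o)
u=np.array([.9978,.0663]);B=np.c_[u,[-u[1],u[0]]]
# profile along rack axis at lateral offsets, plane z=28
for v in(-22,-12,12,22):
    xs=np.arange(-60,5,1.);P=np.c_[np.array([554.8,91])+xs[:,None]*u+v*B[:,1],28+0*xs];q=proj(P,c,s)
    I=cv2.remap(c["img"],np.float32(q[:,:1]),np.float32(q[:,1:]),1)[:,0].astype(int);print(v,[(int(x),*i) for x,i in zip(xs,I)][::3])
E
```

```text
clock: 12.45
tool_pos: [491.3, 86.6, 120.4]
eef_rot: [[-0.066, 0.998, 0.007], [0.998, 0.066, 0.0], [-0.0, 0.007, -1.0]]
contact_force: [0.2, 0.1, 0.3]
opening: 0.3
-22 [(-60, np.int64(194), np.int64(165), np.int64(116)), (-57, np.int64(192), np.int64(164), np.int64(113)), (-54, np.int64(191), np.int64(163), np.int64(113)), (-51, np.int64(191), np.int64(164), np.int64(111)), (-48, np.int64(192), np.int64(162), np.int64(114)), (-45, np.int64(193), np.int64(163), np.int64(116)), (-42, np.int64(190), np.int64(162), np.int64(113)), (-39, np.int64(190), np.int64(161), np.int64(112)), (-36, np.int64(189), np.int64(160), np.int64(110)), (-33, np.int64(121), np.int64(104), np.int64(71)), (-30, np.int64(129), np.int64(111), np.int64(79)), (-27, np.int64(59), np.int64(60), np.int64(54)), (-24, np.int64(36), np.int64(32), np.int64(29)), (-21, np.int64(42), np.int64(38), np.int64(35)), (-18, np.int64(38), np.int64(35), np.int64(30)), (-15, np.int64(39), np.int64(38), np.int64(35)), (-12, np.int64(39), np.int64(38), np.int64(31)), (-9, np.int64(38), np.int64(36), np.int64(30)), (-6, np.int64(31), 
[... 2788 characters left out ...]
p.int64(121)), (-36, np.int64(204), np.int64(173), np.int64(119)), (-33, np.int64(149), np.int64(127), np.int64(87)), (-30, np.int64(141), np.int64(121), np.int64(86)), (-27, np.int64(56), np.int64(58), np.int64(50)), (-24, np.int64(40), np.int64(38), np.int64(30)), (-21, np.int64(40), np.int64(35), np.int64(30)), (-18, np.int64(40), np.int64(35), np.int64(35)), (-15, np.int64(40), np.int64(39), np.int64(34)), (-12, np.int64(36), np.int64(36), np.int64(32)), (-9, np.int64(39), np.int64(33), np.int64(32)), (-6, np.int64(35), np.int64(30), np.int64(28)), (-3, np.int64(30), np.int64(28), np.int64(25)), (0, np.int64(27), np.int64(24), np.int64(23)), (3, np.int64(30), np.int64(29), np.int64(30))]
```

View pics/chk.png

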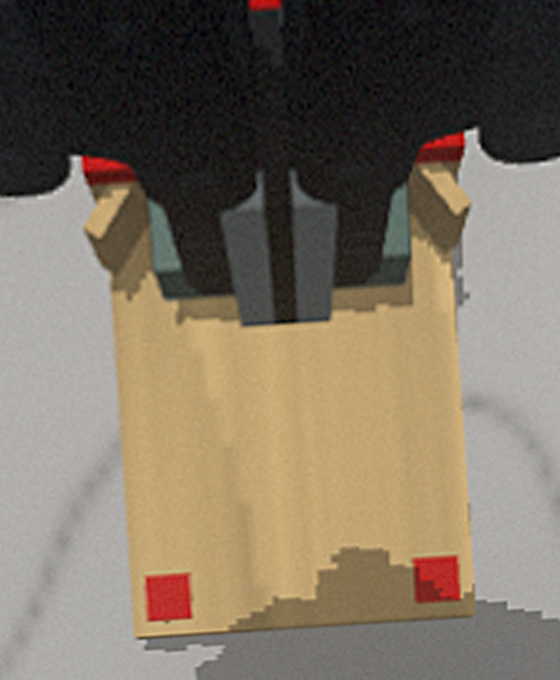

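The red front is seated straight, with its rear at about -20 mm, so its middle is at about +50 mm. Next is the green front.

```bash
python3 -m handwheel '[0,0,-22.3,-0.046,-0.372,0.11,100,0,0,-22.3,-0.046,-0.372,0.11,100,0,0,-22.3,-0.046,-0.372,0.11,100,0,0,-22.3,-0.046,-0.372,0.11,100,0,0,-22.3,-0.046,-0.372,0.11,100,0,0,-22.3,-0.046,-0.372,0.11,100,0,0,-22.3,-0.046,-0.372,0.11,100,0,0,-22.3,-0.046,-0.372,0.11,100,0,0,-22.3,-0.046,-0.372,0.11,100,0,0,-22.3,-0.046,-0.372,0.11,100]'
python3 -m handwheel '[0,0,0,0,0,0,100]'
python3 - <<'E'
from h import *
s=sensors.sense();c=camera("wrist");cv2.imwrite("pics/w6.png",c["img"][:,:,::-1])
blobs(c,s,18,"G",400,560,-370,-220)
blobs(c,s,18,"S",380,570,-380,-200,3000)
blobs(c,s,10,"G",390,450,-150,-30,100)
blobs(c,s,37,"G",480,800,-200,0,3000)
E
```

```text
clock: 13.5
tool_pos: [441.7, -285.6, 225.8]
eef_rot: [[0.32, 0.948, -0.002], [0.948, -0.32, 0.003], [0.002, -0.003, -1.0]]
contact_force: [0.3, -0.2, -0.4]
opening: 85.4
clock: 13.6
tool_pos: [441.7, -283.9, 225.5]
eef_rot: [[0.317, 0.948, -0.003], [0.948, -0.317, 0.003], [0.002, -0.004, -1.0]]
contact_force: [0.6, -0.2, -0.3]
opening: 85.4
18 G [ 474.6 -292.3   43.2   27.1  -16.5] [ 474.5 -292.3]
18 S [ 473.6 -292.   140.9   65.   -16.4] [ 473.6 -292. ]
10 G [431.  -58.4  11.7  11.5  81. ] [431.  -58.4]
10 G [ 419.9 -129.8   11.6   11.6   79.1] [ 419.9 -130. ]
37 G [ 596.1 -121.7  146.6   92.5   -9. ] [ 584.3 -114.4]
```

```bash
python3 -m handwheel '[0,0,1.5,-0.006,0.0035,-0.05,100,0,0,1.5,-0.006,0.0035,-0.1,100,0,0,1.5,-0.006,0.0035,-0.15,100,0,0,1.5,-0.006,0.0035,-0.185,100,0,0,1.5,-0.006,0.0035,-0.197,100,0,0,1.5,-0.006,0.0035,-0.197,100,0,0,1.5,-0.006,0.0035,-0.197,100,0,0,1.5,-0.006,0.0035,-0.197,100]'; python3 - <<'E'
from h import *
s=sensors.sense();c=camera("wrist");cv2.imwrite("pics/w7.png",c["img"][:,:,::-1])
blobs(c,s,18,"S",380,570,-380,-200,3000)
g=c["img"]
for r in(200,225): print(r,[(x,*g[r,x].tolist()) for x in range(225,405,6)])
E
```

```text
clock: 14.45
tool_pos: [438.6, -283.4, 33.4]
eef_rot: [[0.292, 0.956, 0.004], [0.956, -0.292, -0.003], [-0.002, 0.005, -1.0]]
contact_force: [0.9, 0.0, 0.4]
opening: 85.3
18 S [ 451.1 -285.4   97.1   64.9  -16.6] [ 443.  -283.1]
200 [(225, 123, 121, 120), (231, 122, 118, 118), (237, 124, 122, 124), (243, 124, 121, 121), (249, 123, 124, 123), (255, 123, 123, 118), (261, 124, 121, 120), (267, 64, 76, 72), (273, 69, 80, 71), (279, 55, 64, 59), (285, 66, 75, 72), (291, 57, 71, 68), (297, 55, 72, 64), (303, 66, 78, 72), (309, 60, 75, 70), (315, 60, 72, 67), (321, 62, 72, 68), (327, 61, 75, 69), (333, 57, 70, 67), (339, 64, 75, 68), (345, 68, 78, 76), (351, 64, 78, 72), (357, 62, 78, 71), (363, 61, 74, 70), (369, 89, 106, 99), (375, 63, 79, 73), (381, 64, 75, 70), (387, 66, 75, 68), (393, 127, 125, 124), (399, 121, 122, 121)]
225 [(225, 185, 184, 178), (231, 182, 180, 180), (237, 181, 178, 175), (243, 183, 181, 178), (249, 180, 179, 177), (255, 185, 182, 178), (261, 185, 187, 185), (267, 62, 76, 69), (273, 65, 76, 72), (279, 60, 74, 69), (285, 68, 78, 75), (291, 59, 75, 67), (297, 78, 94, 88), (303, 99, 118, 110), (309, 94, 116, 108), (315, 102, 118, 111), (321, 101, 121, 112), (327, 67, 83, 74), (333, 70, 84, 78), (339, 65, 77, 70), (345, 64, 77, 75), (351, 70, 80, 74), (357, 51, 67, 63), (363, 94, 111, 105), (369, 65, 78, 76), (375, 66, 79, 76), (381, 69, 82, 74), (387, 151, 150, 148), (393, 180, 178, 177), (399, 180, 177, 179)]
```

View pics/w7.png

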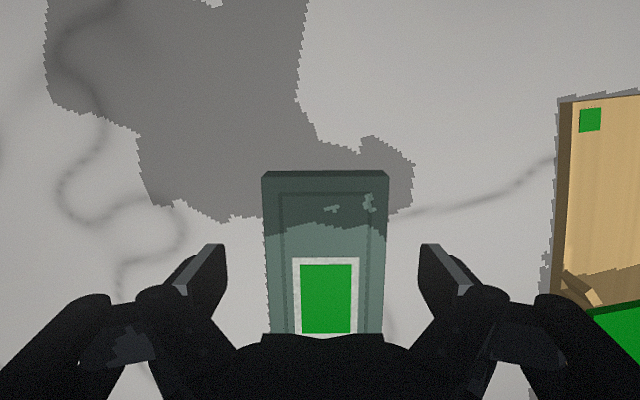

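The green-tagged front is centred between the fingers (columns 262–388 at the rear, tag at (325,298)). I'm gripping and lifting it.

```bash
python3 -m handwheel '[0,0,0.4,-0.005,0.003,-0.015,100,0,0,0.4,-0.005,0.003,-0.029,100,0,0,0.4,-0.005,0.003,-0.029,100,0,0,0.4,-0.005,0.003,-0.029,100]';  python3 -m handwheel '[0,0,0,0,0,0,30,0,0,0,0,0,0,30,0,0,0,0,0,0,30,0,0,0,0,0,0,30,0,0,0,0,0,0,30,0,0,0,0,0,0,30]'
```

```text
clock: 14.9
tool_pos: [431.6, -279.1, 1.9]
eef_rot: [[0.286, 0.958, -0.0], [0.958, -0.286, 0.0], [0.0, -0.0, -1.0]]
contact_force: [-0.6, -0.6, -0.8]
opening: 85.3
clock: 15.5
tool_pos: [432.6, -279.9, 3.0]
eef_rot: [[0.286, 0.958, 0.002], [0.958, -0.286, -0.002], [-0.001, 0.002, -1.0]]
contact_force: [-0.9, 1.2, 6.0]
opening: 63.1
```

```bash
python3 -m handwheel '[0,0,0,0,0,0.03,30,0,0,0,0,0,0.06,30,0,0,7.6,-0.038,0.1905,0.06,30,0,0,7.6,-0.038,0.1905,0.06,30,0,0,7.6,-0.038,0.1905,0.06,30,0,0,7.6,-0.038,0.1905,0.06,30,0,0,7.6,-0.038,0.1905,0.06,30,0,0,7.6,-0.038,0.1905,0.04,30,0,0,7.6,-0.038,0.1905,0.03,30,0,0,7.6,-0.038,0.1905,0.03,30]';python3 -m handwheel '[0,0,0,0,0,0,30,0,0,0,0,0,0,30]'; python3 r.py G 523.9 -110 -9
```

```text
clock: 16.5
tool_pos: [391.5, -88.1, 30.0]
eef_rot: [[0.157, 0.988, -0.005], [0.988, -0.157, 0.002], [0.001, -0.005, -1.0]]
contact_force: [0.2, 0.6, -1.6]
opening: 63.5
clock: 16.7
tool_pos: [394.0, -89.2, 32.2]
eef_rot: [[0.158, 0.988, 0.001], [0.988, -0.158, -0.0], [-0.0, 0.001, -1.0]]
contact_force: [-0.3, -0.5, -1.5]
opening: 63.2
rack TCP [-131.53    0.26] z 32.2 push N 0.24 Fz -1.5
```

```bash
python3 -m handwheel '[0,0,0,0,0,-0.01,30,0,0,0,0,0,-0.0175,30,0,0,0,0,0,-0.0175,30,0,0,0,0,0,-0.0175,30]'; python3 r.py G 523.9 -110 -9
python3 -m handwheel '[0,0,0,0.01,-0.0016,0,30,0,0,0,0.02,-0.0032,0,30,0,0,0,0.03,-0.0048,0,30,0,0,0,0.04,-0.0063,0,30,0,0,0,0.04,-0.0063,0,30,0,0,0,0.04,-0.0063,0,30]'; python3 r.py G 523.9 -110 -9
```

```text
clock: 17.1
tool_pos: [393.2, -88.4, 14.0]
eef_rot: [[0.157, 0.988, -0.001], [0.988, -0.157, 0.0], [0.0, -0.001, -1.0]]
contact_force: [-0.2, -0.1, -2.3]
opening: 63.2
rack TCP [-132.47    0.9 ] z 14.0 push N 0.23 Fz -2.3
clock: 17.7
tool_pos: [433.7, -94.8, 14.2]
eef_rot: [[0.156, 0.988, -0.001], [0.988, -0.156, 0.0], [0.0, -0.001, -1.0]]
contact_force: [-0.6, 0.4, -2.7]
opening: 63.3
rack TCP [-91.5    0.95] z 14.2 push N 0.65 Fz -2.7
```

```bash
python3 -m handwheel '[0,0,0,0.0,-0.0008,0,30,0,0,0,0.01,-0.0024,0,30,0,0,0,0.02,-0.004,0,30,0,0,0,0.02,-0.004,0,30]'; python3 r.py G 523.9 -110 -9
python3 -m handwheel '[0,0,0,0.01,-0.0016,-0.0005,30,0,0,0,0.02,-0.0032,-0.0005,30,0,0,0,0.031,-0.0049,-0.0005,30,0,0,0,0.031,-0.0049,-0.0005,30,0,0,0,0.031,-0.0049,-0.0005,30]'; python3 r.py G 523.9 -110 -9
```

```text
clock: 18.1
tool_pos: [456.1, -99.6, 15.1]
eef_rot: [[0.157, 0.988, 0.003], [0.988, -0.157, -0.001], [-0.001, 0.003, -1.0]]
contact_force: [-0.3, -0.1, -1.9]
opening: 63.2
rack TCP [-68.62  -0.37] z 15.1 push N 0.25 Fz -1.9
clock: 18.6
tool_pos: [484.8, -103.7, 13.8]
eef_rot: [[0.156, 0.988, -0.0], [0.988, -0.156, 0.0], [0.0, -0.0, -1.0]]
contact_force: [-0.1, -0.3, -2.4]
opening: 63.2
rack TCP [-39.61   0.1 ] z 13.8 push N 0.11 Fz -2.4
```

```bash
python3 -m handwheel '[0,0,0,0,0,0,100,0,0,0,0,0,0,100,0,0,0,0,0,0,100,0,0,0,0,0,0,100,0,0,0,0,0,0.045,100,0,0,0,-0.04,0.0063,0.045,0,0,0,0,-0.067,0.0106,0.045,0,0,0,0,-0.067,0.0106,0.045,0,0,0,0,-0.067,0.0106,0.045,0,0,0,0,-0.067,0.0106,0.045,0]'; python3 r.py G 523.9 -110 -9
python3 -m handwheel '[0,0,0,0,0,-0.02,0,0,0,0,0,0,-0.04,0,0,0,0,0,0,-0.041,0,0,0,0,0,0,-0.041,0,0,0,0,0.01,-0.0016,-0.041,0,0,0,0,0.018,-0.0029,-0.041,0,0,0,0,0.026,-0.0041,-0.041,0,0,0,0,0.034,-0.0054,-0.041,0,0,0,0,0.034,-0.0054,-0.041,0]';python3 r.py G 523.9 -110 -9
```

```text
clock: 19.6
tool_pos: [418.9, -93.6, 59.4]
eef_rot: [[0.157, 0.988, 0.002], [0.988, -0.157, -0.001], [-0.0, 0.002, -1.0]]
contact_force: [-0.3, 0.1, -0.1]
opening: 12.6
rack TCP [-106.29   -0.23] z 59.4 push N 0.35 Fz -0.1
clock: 20.5
tool_pos: [453.4, -99.0, 18.4]
eef_rot: [[0.156, 0.988, 0.002], [0.988, -0.156, -0.001], [-0.0, 0.002, -1.0]]
contact_force: [-0.3, 0.3, -0.3]
opening: 0.0
rack TCP [-71.3   -0.19] z 18.4 push N 0.34 Fz -0.3
```

```bash
python3 -m handwheel '[0,0,0,0.007,-0.0011,0,0,0,0,0,0.014,-0.0022,0,0,0,0,0,0.014,-0.0022,0,0,0,0,0,0.014,-0.0022,0,0]'>/dev/null;python3 r.py G 523.9 -110 -9
python3 -m handwheel '[0,0,0,0.004,-0.0006,0,0,0,0,0,0.004,-0.0006,0,0]'>/dev/null;python3 r.py G 523.9 -110 -9
```

```text
rack TCP [-5.873e+01  2.000e-02] z 17.9 push N -0.4 Fz -0.0
rack TCP [-54.82   0.08] z 17.8 push N -0.65 Fz 1.0
```

```bash
m(){ python3 r.py G 523.9 -110 -9; }
python3 -m handwheel '[0,0,0,0.002,-0.0003,0,0,0,0,0,0.002,-0.0003,0,0]'>/dev/null;m
python3 -m handwheel '[0,0,0,0.002,-0.0003,0,0,0,0,0,0.002,-0.0003,0,0]'>/dev/null;m
python3 -m handwheel '[0,0,0,0.002,-0.0004,0,0,0,0,0,0.002,-0.0004,0,0]'>/dev/null;m
```

```text
rack TCP [-53.03   0.13] z 17.8 push N 0.15 Fz -0.7
rack TCP [-50.78   0.13] z 17.8 push N 0.66 Fz 0.1
rack TCP [-4.865e+01 -1.000e-02] z 17.8 push N 0.04 Fz 0.1
```

```bash
m(){ python3 r.py G 523.9 -110 -9; }
python3 -m handwheel '[0,0,0,0.002,-0.0003,0,0,0,0,0,0.002,-0.0003,0,0]'>/dev/null;m
python3 -m handwheel '[0,0,0,0.002,-0.0003,0,0,0,0,0,0.002,-0.0003,0,0]'>/dev/null;m
```

```text
rack TCP [-4.66e+01  2.00e-02] z 17.9 push N -0.05 Fz -0.1
rack TCP [-4.454e+01  3.000e-02] z 17.9 push N -0.3 Fz -0.2
```

```bash
m(){ python3 r.py G 523.9 -110 -9; }
python3 -m handwheel '[0,0,0,0.002,-0.0003,0,0,0,0,0,0.002,-0.0003,0,0]'>/dev/null;m
python3 -m handwheel '[0,0,0,0.002,-0.0003,0,0,0,0,0,0.002,-0.0003,0,0]'>/dev/null;m
```

```text
rack TCP [-42.53   0.06] z 17.9 push N 0.58 Fz -1.1
rack TCP [-40.94   0.13] z 17.8 push N 0.01 Fz -0.1
```

```bash
m(){ python3 r.py G 523.9 -110 -9; }
python3 -m handwheel '[0,0,0,0.002,-0.0003,0,0,0,0,0,0.002,-0.0003,0,0]'>/dev/null;m
python3 -m handwheel '[0,0,0,0.002,-0.0003,0,0,0,0,0,0.002,-0.0003,0,0]'>/dev/null;m
```

```text
rack TCP [-40.7    0.23] z 17.4 push N 5.49 Fz 3.8
rack TCP [-39.44   0.36] z 17.2 push N 6.39 Fz 5.8
```

The stop was met at about -40.9 mm. I'm pushing on to about -33.

```bash
m(){ python3 r.py G 523.9 -110 -9; }
python3 -m handwheel '[0,0,0,0.002,-0.0003,0.0003,0,0,0,0,0.002,-0.0003,0.0003,0]'>/dev/null;m
python3 -m handwheel '[0,0,0,0.002,-0.0004,0.0003,0,0,0,0,0.002,-0.0004,0.0003,0]'>/dev/null;m
python3 -m handwheel '[0,0,0,0.002,-0.0004,0.0003,0,0,0,0,0.002,-0.0004,0.0003,0]'>/dev/null;m
```

```text
rack TCP [-37.73   0.36] z 17.2 push N 5.58 Fz 3.5
rack TCP [-36.29   0.39] z 17.2 push N 6.23 Fz 3.0
rack TCP [-34.84   0.37] z 17.2 push N 7.31 Fz 2.9
```

```bash
m(){ python3 r.py G 523.9 -110 -9; }
python3 -m handwheel '[0,0,0,0.001,-0.0002,0,0,0,0,0,0.001,-0.0002,0,0]'>/dev/null;m
```

```text
rack TCP [-34.8    0.36] z 17.2 push N 9.93 Fz 5.7
```

```bash
python3 -m handwheel '[0,0,0,0.002,-0.0003,0.0003,0,0,0,0,0.002,-0.0003,0.0003,0]'>/dev/null;python3 r.py G 523.9 -110 -9
python3 -m handwheel '[0,0,0,-0.02,0.0031,0,0,0,0,0,-0.04,0.0063,0.0,0,0,0,0,-0.06,0.0095,0.05,0,0,0,0,-0.06,0.0095,0.1,0,0,0,0,-0.06,0.08,0.13,0,0,0,0,-0.06,0.08,0.13,0,0,0,0,-0.06,0.08,0.13,0]'; python3 - <<'E'
from h import *
s=sensors.sense();w=camera("wrist");c=camera("top")
a=cv2.resize(w["img"][:,:,::-1],(640,400));cv2.imwrite("pics/fin.png",a)
E
```

```text
rack TCP [-32.68   0.42] z 17.2 push N 8.93 Fz 3.1
clock: 24.6
tool_pos: [438.9, -24.0, 152.0]
eef_rot: [[0.154, 0.988, 0.007], [0.988, -0.154, -0.0], [0.001, 0.007, -1.0]]
contact_force: [0.4, -0.3, -0.2]
opening: 0.2
```

View pics/fin.png

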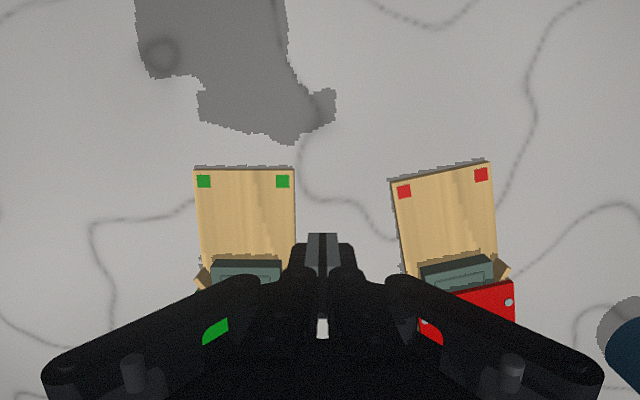

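```bash
python3 - <<'E'
from h import *
s=sensors.sense();c=camera("wrist")
for px,m,a in(([[213,260],[282,261]],[523.9,-110],-9),([[420,267],[489,254]],[554.8,91],3.8)):
    a=np.radians(a);u=np.array([np.cos(a),np.sin(a)]);print((((ray(px,10,c,s)[:,:2]-m)@np.c_[u,[-u[1],u[0]]])).round(1))
E
```

```text
[[-23.9 -36. ]
 [-23.4  31.2]]
[[-23.8 -33.4]
 [-21.8  35.2]]
```

```bash
python3 -m handwheel '[0,0,0,0,0,0,0,0,0,0,0,0,0,0]'; python3 -c "from bench import bot;print(bot.finish_job())"
```

```text
clock: 24.95
tool_pos: [436.0, -26.3, 148.0]
eef_rot: [[0.158, 0.987, -0.002], [0.987, -0.158, 0.0], [-0.0, -0.002, -1.0]]
contact_force: [0.0, -0.3, 0.7]
opening: -0.1
the job is handed in; nothing more can be done
None
```

Both fronts are in their slots, tag up: the red-tagged one in the red rack and the green-tagged one in the green rack. I handed the job in at about 25 s; the hand-in gave no verdict.

I gripped each front near its rear end, slid it about halfway in, then pushed it with closed fingers until the stop gave. I pushed each about 8 mm past first contact, where the push was about 9–11 N.

**Final wrist-camera check:**
- **Position:** both fronts look flat and straight. Their rear ends stand about 23 mm (red) and 24 mm (green) out of the mouth, so their middles are about 47 mm in.
- **Stops:** both appear left about 6 mm in after springing back. This is worked out from where the pushing finger first met the stop and where the rear edge ended up, because the stops can't be seen.
- **Weaker reading:** by eye, the green front's edges came out about 2.4 mm off-centre, more than the 1.75 mm the slot allows. I put that down to pixel-reading error.

The arm stayed clear of the mug, soap bottle and screwdriver throughout. It finished raised, touching nothing.

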